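# Change over a ratchet clamp and grip a heat sink in it

## Task

Change the ratchet clamp over to the next job: take the crocodile clip out from between its jaws and lay it in the blue tray, then set the heat sink flat on the clamp's bed between the jaws, about midway across them, with the ends of its fins facing the two jaws so that no fin gets bent. Flip the red selector on the lever over to its closing side (towards the jaws) and swing the black-knobbed lever back and forth until the moving jaw presses the heat sink firmly against the fixed jaw; then let go of everything, with the selector left on that side. Drive the jaw with the lever only, never by shoving it, and leave the jar and the two small bottles where they stand.

Things in the scene. Friction and masses are not known exactly. Their poses are not given: they have to be found in the camera images.
- ratchet_clamp: Dark green-grey bench clamp, screwed down: bed plate 300 x 90 x 10 mm. Origin: centre of its underside. Its y axis runs from the jaws (at -y) to the ratchet (at +y), its x axis across the bed, with the robot on its -x side. The bed between the jaws is flat, 10 mm above the worktop. Two thin stop posts in front of the ratchet are 53 mm high.
- fixed_jaw: Fixed jaw at the clamp's -y end. Origin: centre of its steel face plate, 22.5 mm above the worktop, at clamp (0, -110 mm); it looks along clamp +y, is 68 mm wide (clamp x) and rises to 36 mm above the worktop. The plate is sprung on a rubber strip: 6 N per mm, it goes in by 3 mm at most, which keeps up the grip.
- clamp_jaw: Moving jaw, of the same size. Origin: centre of its steel face, which looks along clamp -y; at clamp (0, -38 mm - jaw_slide). It is stiff: only the lever should move it.
- jaw_slide (a joint): Travel of the moving jaw, m: the gap between the jaw faces is 0.072 minus this value; it grows as the clamp closes (starts between 0 and 0.013, so the gap is 59 to 72 mm). The jaws touch the 45 mm heat sink on both sides at 0.027; at 0.029 to 0.030 the sprung face plate is pressed in and the grip is firm. Friction then holds the jaw.
- lever (a joint): Swing of the ratchet lever, rad: at 0 it points along clamp -x; it grows as the knob swings towards clamp +y (away from the jaws, clockwise from above); stops at -0.6 and +0.6. With the selector on the closing side the swing towards + drives the jaw shut and the swing towards - clicks back freely. It stays where it is left.
- lever_knob (a point): Centre of the lever's black upright knob: 21 mm across, from 58 to 99 mm above the worktop (this point at 78 mm), 110 mm from the lever's axis. Pinch it lightly, or lead it between half-open fingers. Driving takes about 3 to 6 N here; once the face plate is pressed right in, the lever goes hard: 10 to 20 N is firm enough. Ease it back before letting go.
- clamp_pivot (a point): Point on the upright axis of lever and ratchet wheel, 50 mm above the worktop, at clamp (0, +60 mm). The wheel (18 teeth, 60 mm across) drives the jaw by a rack, 12 mm per radian. Each driving swing first takes up to 0.35 rad of slack (one tooth); a full one closes the jaw by 8 to 13 mm, so two to four are needed.
- selector (a joint): Red reversing lever of the pawl, on top of the ratchet lever, rad: negative = opening side (it starts there), positive = closing side. Range -0.43 to +0.43; it stands at about 0.26 while a pawl nose rests on a tooth, and drops in when the lever moves. A sprung ball throws it to either side once past the middle; 1 to 2 N at the tab moves it.
- selector_tab (a point): Middle of the selector's upright red tab: 14 mm long (along the lever), 9 mm thick, 53 to 77 mm above the worktop. It stands 9 mm from the lever's axis towards the knob, so pushing it hardly turns the lever. It swings square to the lever: 17 mm (10 on a tooth top) off its centre line away from the jaws = opening side, towards them = closing side. Red bar under it: top at 57 mm.
- croc_clip: Black crocodile clip, 12 mm wide (x), 45 mm long (y), 16 mm high, lying on the clamp's bed between the jaws, its length roughly across the gap. Origin: centre of its underside. Grip it across its 12 mm width.
- heat_sink: Dark finned heat sink, 45 x 45 x 22 mm, 0.06 to 0.12 kg, standing fins up on the worktop. Origin: centre of its underside. The fins run along its own x axis, so its fin ends face +x and -x.
- blue_tray: Shallow blue tray with a few small parts in it, 150 mm (x) by 100 mm (y), rim 12 mm high, floor and walls 2 mm thick. Origin: centre of its underside. Tray, jar and heat sink stand in any order in front of the oven. Oven door at world x = 0.58 m; its red handle sticks out to x = 0.55 m at y = -0.06 m, 0.31 to 0.44 m up.
- white_jar: Bystander: white jar, 50 mm across, 65 mm high. Origin: centre of its underside.
- white_vial: Bystander: small white dropper bottle, 14 mm across, 42 mm high, close to one fin end of the heat sink (about 45 mm from the heat sink's centre). Origin: centre of its underside.
- orange_bottle: Bystander: orange dropper bottle with a black cap, 25 mm across, 56 mm high, behind the clamp. Origin: centre of its underside.

How it is judged:
By the outcome, as a careful person would: the job done as asked, in the order asked, and still so for the second after the job is handed in, with the robot touching nothing.
It also fails if it takes over 72 s, if anything falls off the work surface, if the arm or the gripper's body presses on something with over 40 N, if the wrist force passes 120 N, or if a joint passes its speed limit or range.

## Robot

A 6-joint arm with a two-finger parallel gripper is mounted at the origin on a cart in front of the work surface, level with it; the furniture and walls round the work are solid. World frame = base frame: x ahead of the robot, y to its left, z up, the work surface at z = 0. Lengths are in m, angles in rad, forces in N, time in s.
With the tool pointing down it reaches from about 0.3 to 0.875 m from the base axis. Payload 6.4 kg.
Tool frame: the origin (TCP) lies midway between the tips of the shut fingers; the grasp point (between the pads) lies 19 mm behind it; x points along the fingers, y is the direction in which the jaws open and shut, and the axes are right-handed (so a half turn about x gives the same grasp; the last joint's range is limited). The gripper opens to 85 mm and grips with 20 to 120 N. Pads are 22 mm wide; open, the fingers measure 114 mm over their backs; the gripper's body (76 mm by 85 mm) begins 54 mm behind the grasp point. The pads swing forward as they close: fully open they stand 13 mm farther back than shut.
Start: joints at [0.957, 0.181, 1.607, -0, 1.354, -0.206], TCP at [0.228, 0.528, 0.231] pointing down, gripper open.
Joint ranges: [-2.99, 2.99], [-0.89, 2.07], [0.3, 2.58], [-1.14, 4.28], [0, 2.63], [-3.12, 3.12]. Speed limits (rad/s): [2.57, 2.57, 3.01, 3.14, 3.14, 3.14].

## Interface

Orientations are given as a unit quaternion [w, x, y, z].
In Python, from bench import ctrl gives the robot as it stands.
- The arm moves only by the tool step_arm, never from a script. Its argument "motion" is a list of rows, each a list of 7 numbers: the shift along the tool's x, y, z in mm, then the turn, a rotation vector about the tool's x, y, z in degrees, then the closure in counts, from 0 (fully open) to 255 (shut). In form: [[tx, ty, tz, rx, ry, rz, hand], ...]. A call has 1 to 10 rows; each row is the pose to reach, as a shift and turn from the pose commanded when the call began, along the tool's axes at that moment; what a row does not reach only later rows make up. A row lasts 1/8 s, in which the tool goes at most 62.5 mm and 10.7 degrees, less where a joint would pass 70% of its speed; a pose out of reach is approached as far as the arm can. A call with a gripper value outside its range is refused whole. The fingers move at their own pace and stop on an object; the grip force is fixed at half the most. Time passes only in rows, so rows that repeat a pose let the fingers close. It gives the time, the measured TCP pose, the force and the opening at its end, in the units of the state.
- ctrl.get_obs(): the state, without advancing time (a new reading comes with each control period).
- ctrl.camera(name): name is "side" or "top" or "wrist"; returns (picture, depth): 480x640x3 uint8, red, green, blue; 480x640 float32, m along the optical axis (not along the pixel's ray), 0 where there is no reading.
- ctrl.camera_info(name): a dict with "fx", "fy", "cx", "cy" (pixels), "T" (4x4, takes a point from camera to world coordinates); the wrist camera has in their place "hand_eye" (4x4, takes a point from camera to tool coordinates, whose origin is the TCP and whose axes are the tool frame's). Camera axes: x right, y down, z forward; pixel columns grow to the right and rows downward; lengths in m; the calibration is good to about 2 mm. A picture is of the moment at which its call begins: read the wrist's pose just before it. camera_info takes no time and is no camera call.
- ctrl.hand_in(): hands the job in, once; it reports no verdict.
The state is a dict: "time_s": time; "q": joint angles; "dq": joint speeds; "joint_efforts": joint torques, N m; "eef_pos": TCP position; "eef_rot": TCP orientation; "wrist_force": force on the tool from outside, world axes, zero at the start; "torque": the same for the moment, N m; "opening": opening from 0.0 (shut) to 1.0 (fully open).
Only numpy, scipy, OpenCV 4.12 (cv2) and the standard library are available. Lean on these libraries where they do the work, as an engineer would, in place of code of your own. Each camera call takes 0.05 s, during which the arm holds its last target. There are 200 camera calls.

## Working session

There is one attempt and no reset: what is moved stays moved. The work goes in short steps, Python scripts to look and compute and a tool call to move; the robot and the scene stay as the last step left them, time stands still between calls to the robot, and variables do not carry over. Pictures are saved under pics/ and viewed, about 8 in all and at most 12, crops included, and the job is handed in when it is done.

Besides the shell and the picture viewer there is one more tool, called after "Call:" in YAML: its name, and indented under it one key for each argument. step_arm: Moves the arm, as the interface text tells. Its arguments: {"type":"object","properties":{"motion":{"type":"array","items":{"type":"array","items":{"type":"number"}}}},"required":["motion"]}

```bash
ls; mkdir -p pics; cat > h.py <<'E'
import numpy as np, cv2
from bench import ctrl
from scipy.spatial.transform import Rotation as R
def Rq(q): return R.from_quat([q[1],q[2],q[3],q[0]]).as_matrix()
def tool():
    o=ctrl.get_obs(); T=np.eye(4); T[:3,:3]=Rq(o["eef_rot"]); T[:3,3]=o["eef_pos"]; return T,o
def look(name):
    T,o=tool(); ci=ctrl.camera_info(name); im,d=ctrl.camera(name)
    C=np.array(ci["T"]) if "T" in ci else T@np.array(ci["hand_eye"])
    return im,d,ci,C
def ray(uv,ci,C,z):
    uv=np.atleast_2d(uv).astype(float)
    r=np.c_[(uv[:,0]-ci["cx"])/ci["fx"],(uv[:,1]-ci["cy"])/ci["fy"],np.ones(len(uv))]@C[:3,:3].T
    t=(z-C[2,3])/r[:,2]; return C[:3,3]+r*t[:,None]
def cloud(d,ci,C):
    v,u=np.mgrid[:d.shape[0],:d.shape[1]]
    p=np.stack([(u-ci["cx"])/ci["fx"]*d,(v-ci["cy"])/ci["fy"]*d,d],-1)
    return p@C[:3,:3].T+C[:3,3]
def save(im,n): cv2.imwrite("pics/"+n,cv2.cvtColor(im,cv2.COLOR_RGB2BGR))
E
python3 - <<'E'
from h import *
for n in ["top","side"]:
    im,d,ci,C=look(n); save(im,n+"0.png"); np.savez(n+"0.npz",im=im,d=d,C=C,k=[ci[x] for x in("fx","fy","cx","cy")])
    print(n,{k:ci[k] for k in("fx","cx","cy")},C.round(3).tolist())
T,o=tool();print(T.round(3),o["wrist_force"],o["opening"]);print(np.round(ctrl.camera_info("wrist")["hand_eye"],3))
E
```

```text
pics
top {'fx': 561.2380768052087, 'cx': 315.1697683694486, 'cy': 249.4671333734571} [[0.01, -0.987, 0.163, 0.362], [-1.0, -0.011, -0.006, -0.004], [0.007, -0.163, -0.987, 1.386], [0.0, 0.0, 0.0, 1.0]]
side {'fx': 594.8684763579238, 'cx': 318.32027367886224, 'cy': 237.11942304153172} [[1.0, -0.008, -0.001, 0.587], [-0.002, -0.359, 0.933, -1.393], [-0.008, -0.933, -0.359, 0.621], [0.0, 0.0, 0.0, 1.0]]
[[-0.001  0.397  0.918  0.228]
 [-0.001  0.918 -0.397  0.527]
 [-1.    -0.002 -0.     0.23 ]
 [ 0.     0.     0.     1.   ]] [-0.10812838  0.83002044 -0.10321026] 1.0014019810991557
[[-0.    -0.316  0.949 -0.142]
 [ 1.     0.001  0.    -0.   ]
 [-0.001  0.949  0.316 -0.083]
 [ 0.     0.     0.     1.   ]]
```

View pics/top0.png

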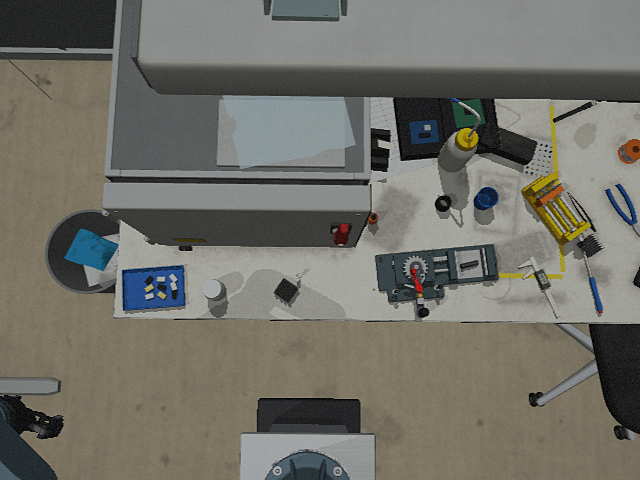

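View pics/side0.png

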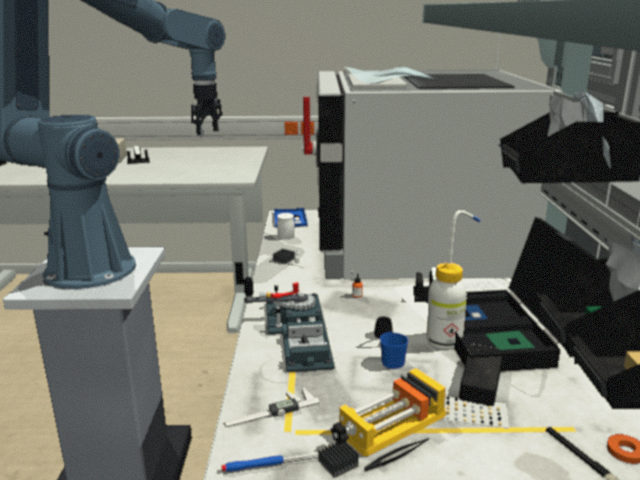

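The top picture shows the blue tray at (155,288), the jar at (213,288), the heat sink at (287,290) with the vial near (300,273), the clamp from (378,270) to (497,262) with the knob at (423,312) and the red selector at (417,280). The side picture agrees.

```bash
python3 - <<'E'
from h import *
z=np.load("top0.npz"); im=z["im"];d=z["d"];C=z["C"];k=z["k"];ci=dict(zip(("fx","fy","cx","cy"),k))
P=cloud(d,ci,C)
hsv=cv2.cvtColor(im,cv2.COLOR_RGB2HSV)
def comp(m,box,zz,n):
    x0,y0,x1,y1=box; M=np.zeros(m.shape,np.uint8); M[y0:y1,x0:x1]=m[y0:y1,x0:x1]
    c=max(cv2.findContours(M,cv2.RETR_EXTERNAL,cv2.CHAIN_APPROX_NONE)[0],key=cv2.contourArea)
    r=cv2.minAreaRect(c); b=ray(cv2.boxPoints(r),ci,C,zz)
    print(n,np.round(r[0],1),"ctr",b.mean(0).round(4)[:2],"corners",b[:,:2].round(3).tolist())
H,S,V=hsv[...,0],hsv[...,1],hsv[...,2]
comp((H>95)&(H<125)&(S>120),(115,255,195,315),.012,"tray")
comp((V<75),(270,270,305,310),.022,"sink")
comp((V>40)&(P[...,2]>.035)&(P[...,2]<.09),(195,270,235,310),.065,"jar")
comp((S>150)&((H<8)|(H>172)),(400,255,440,305),.065,"red")
comp((V<45),(410,300,440,322),.099,"knob")
comp((P[...,2]>.004)&(P[...,2]<.2),(370,240,505,310),.010,"clamp")
print("table z",np.median(P[300:315,330:370,2]))
crop=cv2.resize(im[235:325,260:510],None,fx=3.2,fy=3.2,interpolation=cv2.INTER_CUBIC); save(crop,"crop0.png")
E
```

```text
tray [152.6 287.4] ctr [0.4908 0.3854] corners [[0.533, 0.468], [0.547, 0.316], [0.448, 0.303], [0.434, 0.454]]
sink [285.7 290.3] ctr [0.4862 0.059 ] corners [[0.48, 0.09], [0.517, 0.066], [0.492, 0.028], [0.455, 0.052]]
jar [213.5 289. ] ctr [0.4835 0.227 ] corners [[0.507, 0.253], [0.507, 0.203], [0.46, 0.201], [0.46, 0.251]]
red [415.8 280.8] ctr [ 0.508  -0.2504] corners [[0.533, -0.23], [0.54, -0.246], [0.483, -0.27], [0.476, -0.255]]
knob [423. 312.] ctr [ 0.4328 -0.2592] corners [[0.435, -0.244], [0.446, -0.266], [0.43, -0.274], [0.419, -0.252]]
clamp [438.4 276.9] ctr [ 0.5249 -0.3172] corners [[0.579, -0.158], [0.621, -0.462], [0.47, -0.474], [0.43, -0.175]]
table z -0.00015713338417122635
```

View pics/crop0.png

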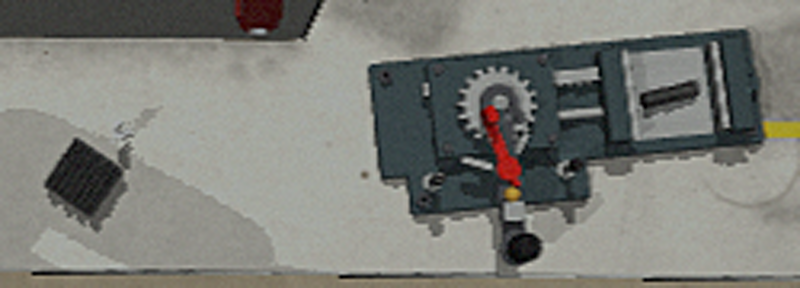

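The crop shows the selector tab at crop (508,170), the knob at (523,246), the clip at (669,95) lying a little skewed between the jaws, and the sink at (85,178) with the vial at (123,130). I'll look at the sink with the wrist camera on the way to the clamp.

Call:
step_arm:
  motion:
    - [0,-40,48,1,0,0,0]
    - [0,-80,96,3,0,0,0]
    - [0,-120,144,5,0,0,0]
    - [0,-160,192,7,0,0,0]
    - [0,-200,240,9,0,0,0]
    - [0,-240,288,9.6,0,0,0]
    - [0,-280,336,9.6,0,0,0]
    - [0,-320,383,9.6,0,0,0]
    - [0,-320,383,9.6,0,0,0]
    - [0,-320,383,9.6,0,0,0]

```text
time_s: 1.35
eef_pos: [0.4522, 0.0824, 0.2308]
eef_rot: [0.677, 0.201, 0.678, -0.201]
wrist_force: [-0.8, 0.1, -0.1]
opening: 0.999
```

```bash
cat >> h.py <<'E'
def psi(T): return np.degrees(np.arctan2(T[1,2],T[0,2]))
def go(x,y,z,ps):
    "delta in tool axes (mm, deg) from present pose to TCP x,y,z and tool-z yaw ps (tool down)"
    T,o=tool(); dl=T[:3,:3].T@(np.array([x,y,z])-T[:3,3])*1000
    a=np.radians(ps); Rt=np.array([[0,-np.sin(a),np.cos(a)],[0,np.cos(a),np.sin(a)],[-1,0,0]])
    return dl.round(1), R.from_matrix(T[:3,:3].T@Rt).as_rotvec(degrees=True).round(1)
def snap(n):
    im,d,ci,C=look("wrist"); save(im,n+".png"); np.savez(n+".npz",im=im,d=d,C=C,k=[ci[x] for x in("fx","fy","cx","cy")]); return im,d,ci,C
E
python3 - <<'E'
from h import *
T,o=tool(); im,d,ci,C=snap("w1"); print(o["time_s"],T[:3,3],psi(T),ci["fx"],ci["cx"],ci["cy"])
P=cloud(d,ci,C);print(P[240,320],ray([320,240],ci,C,0))
np.savetxt
m=((P[...,2]>.012)&(P[...,2]<.06)&(d>0)).astype(np.uint8)
for c in cv2.findContours(m,cv2.RETR_EXTERNAL,cv2.CHAIN_APPROX_NONE)[0]:
    if cv2.contourArea(c)>150:
        r=cv2.minAreaRect(c); M=np.zeros(m.shape,np.uint8);cv2.drawContours(M,[c],-1,1,-1); pts=P[(M>0)&(d>0)]
        zt=np.percentile(pts[:,2],90); b=ray(cv2.boxPoints(r),ci,C,zt); print(r,zt.round(4),b.mean(0).round(4),b[:,:2].round(4).tolist())
E
```

```text
1.35 [0.45217606 0.08239261 0.2308103 ] -33.02776807759997 365.3987009305037 314.5000208258081 239.5992411010506
[0.48836956 0.06517164 0.00385604] [[0.48947677 0.06452455 0.        ]]
((40.302825927734375, 375.523681640625), (38.97891616821289, 19.882617950439453), 38.1572265625) 0.0511 [ 0.4411 -0.2567  0.0511] [[0.4247, -0.2716], [0.4181, -0.2463], [0.4571, -0.2415], [0.4645, -0.2674]]
((114.7074966430664, 373.5010986328125), (11.390339851379395, 37.877132415771484), 35.311214447021484) 0.0515 [ 0.4818 -0.1888  0.0515] [[0.4842, -0.2132], [0.4679, -0.167], [0.4792, -0.1644], [0.496, -0.2108]]
((439.96856689453125, 293.3504333496094), (31.656692504882812, 456.0944519042969), 61.43416213989258) 0.0568 [0.5811 0.1188 0.0568] [[0.5614, -0.0926], [0.5662, 0.3327], [0.5973, 0.3362], [0.5997, -0.101]]
((463.7269287109375, 148.52474975585938), (47.5820426940918, 60.2812385559082), 19.722278594970703) 0.0548 [0.4718 0.2195 0.0548] [[0.4716, 0.1889], [0.4394, 0.2241], [0.4711, 0.2498], [0.5052, 0.2153]]
```

View pics/w1.png

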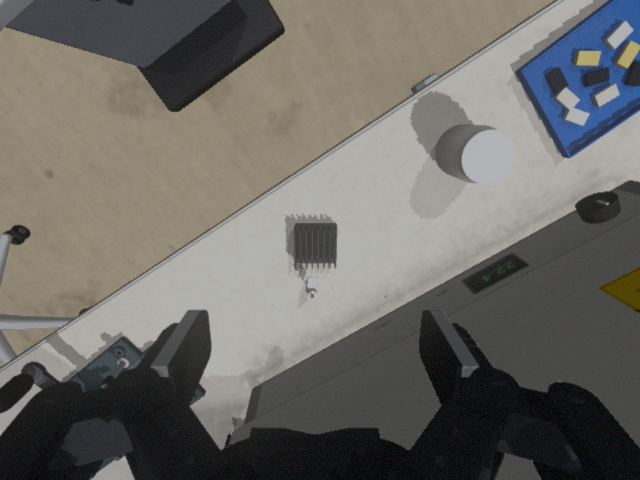

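The wrist view shows the sink at (316,245), its fins running along the image's vertical (ψ≈-33°), with the vial at (312,285) beyond it. The jar is at (478,155) and the tray upper right, with clear floor at its near edge. Next I go to the clamp, staying clear of the oven handle.

```bash
python3 - <<'E'
from h import *
z=np.load("w1.npz"); im=z["im"];d=z["d"];C=z["C"];ci=dict(zip(("fx","fy","cx","cy"),z["k"]))
g=cv2.cvtColor(im,cv2.COLOR_RGB2GRAY)
m=np.zeros(g.shape,np.uint8); m[205:275,280:350]=(g[205:275,280:350]<75)
m=cv2.morphologyEx(m,cv2.MORPH_OPEN,np.ones((5,5)))
c=max(cv2.findContours(m,cv2.RETR_EXTERNAL,cv2.CHAIN_APPROX_NONE)[0],key=cv2.contourArea); r=cv2.minAreaRect(c); print(r)
for zt in(0.022,0.0): b=ray(cv2.boxPoints(r),ci,C,zt); print(b.mean(0).round(4),b[:,:2].round(4).tolist(), np.linalg.norm(b[0]-b[1]),np.linalg.norm(b[1]-b[2]))
print("vial",ray([312,285],ci,C,.03))
print(go(.42,-.08,.23,-60)); print(go(.526,-.27,.23,-85))
E
```

```text
((313.5, 240.5), (33.0, 37.0), 90.0)
[0.4802 0.0623 0.022 ] [[0.4555, 0.0564], [0.4755, 0.0873], [0.5053, 0.0686], [0.4847, 0.0367]] 0.036881671845911033 0.03520791693250939
[0.4864 0.0582 0.    ] [[0.46, 0.052], [0.4814, 0.0848], [0.5131, 0.0649], [0.4911, 0.0311]] 0.03919554424259598 0.037416781744149925
vial [[0.51747411 0.03623992 0.03      ]]
(array([   0.8, -154.3,   61.8]), array([27.1, -0.1,  0. ]))
(array([   0.6, -256.1,  254. ]), array([52.1, -0.1,  0. ]))
```

Call:
step_arm:
  motion:
    - [0,-40,16,9,0,0,0]
    - [0,-80,32,18,0,0,0]
    - [0,-120,48,27,0,0,0]
    - [0,-155,62,30,0,0,0]
    - [0,-175,100,35,0,0,0]
    - [0,-195,140,40,0,0,0]
    - [0,-220,185,46,0,0,0]
    - [0,-245,230,52,0,0,0]
    - [0,-256,254,52,0,0,0]
    - [0,-256,254,52,0,0,0]

```text
time_s: 2.65
eef_pos: [0.5274, -0.27, 0.2307]
eef_rot: [0.522, 0.477, 0.522, -0.477]
wrist_force: [-0.5, 1.5, 0.8]
opening: 1.002
```

```bash
python3 - <<'E'
from h import *
T,o=tool(); im,d,ci,C=snap("w2"); print(o["time_s"],T[:3,3],psi(T))
save(im,"w2.png")
E
```

```text
2.65 [ 0.52743953 -0.26998004  0.23066322] -84.88020840470637
```

View pics/w2.png

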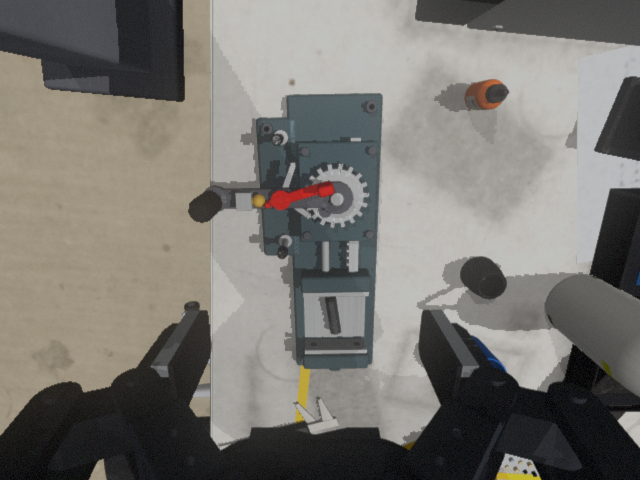

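The view shows the whole clamp: bed corners near (288,94), (382,95), (372,368), (297,366), wheel axis (337,199), knob (203,207), tab (326,188) on the side away from the jaws, clip from (327,297) to (337,333), orange bottle (487,95).

```bash
python3 - <<'E'
from h import *
z=np.load("w2.npz"); im=z["im"];d=z["d"];C=z["C"];ci=dict(zip(("fx","fy","cx","cy"),z["k"]))
P=cloud(d,ci,C)
q=ray([[288,94],[382,95],[372,368],[297,366]],ci,C,.010); print(q[:,:2].round(4).tolist())
yv=(q[0]+q[1]-q[2]-q[3])/2; print("c",q.mean(0),"len",np.linalg.norm(yv),"theta",np.degrees(np.arctan2(-yv[0],yv[1])))
for a,b in((1,2),(0,3)):
    v=q[a]-q[b]; print(np.degrees(np.arctan2(-v[0],v[1])))
hsv=cv2.cvtColor(im,cv2.COLOR_RGB2HSV); H,S,V=cv2.split(hsv)
# clip: dark area between jaws
m=np.zeros(V.shape,np.uint8); m[290:342,312:362]=V[290:342,312:362]<70
c=max(cv2.findContours(m,cv2.RETR_EXTERNAL,cv2.CHAIN_APPROX_NONE)[0],key=cv2.contourArea); r=cv2.minAreaRect(c); b=ray(cv2.boxPoints(r),ci,C,.022);print("clip",r,b.mean(0).round(4),b[:,:2].round(4).tolist())
vx,vy,_,_=cv2.fitLine(c,cv2.DIST_L2,0,.01,.01).ravel(); p=ray([[r[0][0],r[0][1]],[r[0][0]+20*vx,r[0][1]+20*vy]],ci,C,.022); v=p[1]-p[0];print("dir",np.degrees(np.arctan2(-v[0],v[1])))
print("pivot@.06",ray([337,199],ci,C,.055),"knob",ray([203,207],ci,C,.099),"tab",ray([326,188],ci,C,.077))
print("jaw faces: moving", ray([[337,292]],ci,C,.036),"fixed",ray([[337,350]],ci,C,.036))
for u,v in((337,199),(203,207),(326,188),(275,201),(332,315),(340,352),(337,286),(345,310)): print((u,v),P[v,u].round(4))
s=im[170:370,180:390]; save(cv2.resize(s,None,fx=2.9,fy=2.9,interpolation=cv2.INTER_CUBIC),"w2c.png")
E
```

```text
[[0.4918, -0.1698], [0.5783, -0.1628], [0.611, -0.4619], [0.5224, -0.4672]]
c [ 0.5509015 -0.3154429  0.01     ] len 0.2999562661511045 theta 6.061974316665447
6.240924747114275
5.881914651614311
clip ((332.0899963378906, 314.1299743652344), (35.638179779052734, 10.323759078979492), 81.8698959350586) [ 0.5553 -0.3881  0.022 ] [[0.545, -0.3682], [0.5556, -0.3655], [0.5658, -0.4079], [0.5548, -0.4108]]
dir -166.97447482119046
pivot@.06 [[ 0.54401846 -0.25430761  0.055     ]] knob [[ 0.43892727 -0.26065558  0.099     ]] tab [[ 0.53235738 -0.2415127   0.077     ]]
jaw faces: moving [[ 0.55604796 -0.35397895  0.036     ]] fixed [[ 0.56360791 -0.42280357  0.036     ]]
(337, 199) [ 0.5442 -0.2547  0.053 ]
(203, 207) [ 0.4386 -0.261   0.0977]
(326, 188) [ 0.5324 -0.2418  0.0757]
(275, 201) [ 0.4897 -0.2608  0.0561]
(332, 315) [ 0.5552 -0.3886  0.0224]
(340, 352) [ 0.5673 -0.4261  0.0344]
(337, 286) [ 0.5555 -0.3483  0.0338]
(345, 310) [ 0.5703 -0.3881  0.0099]
```

View pics/w2c.png

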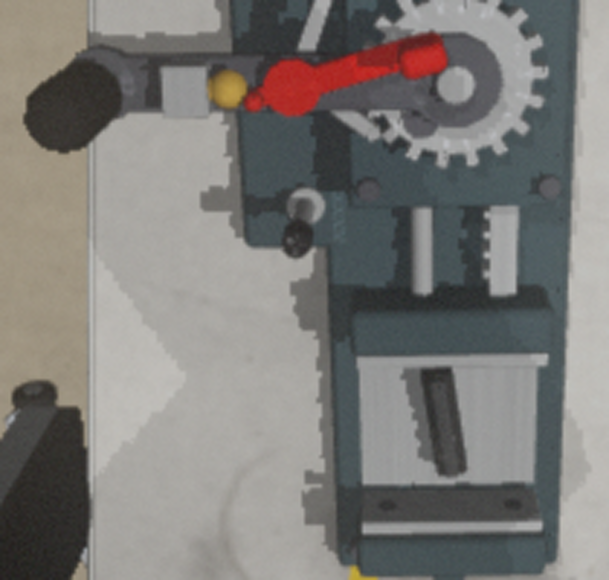

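The close crop confirms it: the fixed jaw's face is where the clamp frame (centre (0.551,-0.315), θ≈6°) predicts, the gap is about 67 mm, and the clip lies at 13° yaw.

```bash
python3 - <<'E'
from h import *
print(go(.5553,-.3885,.014,-77))
E
```

```text
(array([216.5,  17.8, 121.9]), array([-7.8, -0.1,  0. ]))
```

Call:
step_arm:
  motion:
    - [0,9,60,-4,0,0,135]
    - [20,18,115,-8,0,0,135]
    - [70,18,122,-8,0,0,135]
    - [125,18,122,-8,0,0,135]
    - [170,18,122,-8,0,0,135]
    - [200,18,122,-8,0,0,135]
    - [213,18,122,-8,0,0,135]
    - [216,18,122,-8,0,0,135]
    - [216,18,122,-8,0,0,255]
    - [216,18,122,-8,0,0,255]

```text
time_s: 3.95
eef_pos: [0.5563, -0.3915, 0.0175]
eef_rot: [0.555, 0.44, 0.552, -0.44]
wrist_force: [0.0, -0.5, 0.8]
opening: 0.118
```

Call:
step_arm:
  motion:
    - [0,0,0,0,0,0,255]
    - [0,0,0,0,0,0,255]
    - [-30,0,0,0,0,0,255]
    - [-80,0,0,0,0,0,255]
    - [-130,0,0,0,0,0,255]
    - [-140,0,0,0,0,0,255]

```text
time_s: 4.7
eef_pos: [0.5572, -0.3928, 0.1611]
eef_rot: [0.557, 0.44, 0.55, -0.44]
wrist_force: [0.0, -0.1, -0.6]
opening: 0.114
```

```bash
python3 - <<'E'
from h import *
T,o=tool(); print(o["time_s"],T[:3,3],psi(T),o["opening"]*85)
z=np.load("w1.npz"); im=z["im"];d=z["d"];C=z["C"];ci=dict(zip(("fx","fy","cx","cy"),z["k"]))
print("tray px",ray([[518,70],[569,156],[570,85],[560,120],[556,78],[568,98],[577,118]],ci,C,.004).round(3)[:,:2].tolist())
zt=np.load("top0.npz"); crop=cv2.resize(zt["im"][258:318,115:195],None,fx=5,fy=5,interpolation=cv2.INTER_CUBIC); 
# occupied map in the tray from top image
im=zt["im"];C=zt["C"];ci=dict(zip(("fx","fy","cx","cy"),zt["k"]))
H,S,V=cv2.split(cv2.cvtColor(im,cv2.COLOR_RGB2HSV))
bl=((H>95)&(H<128)&(S>110)).astype(np.uint8)
for v in range(262,314,2): print(v,"".join("#" if bl[v,u] else "." for u in range(118,190)))
E
```

```text
4.7 [ 0.55716781 -0.39284598  0.16107583] -76.97519801215559 9.66150053116883
tray px [[0.449, 0.307], [0.549, 0.319], [0.487, 0.343], [0.512, 0.324], [0.474, 0.334], [0.497, 0.337], [0.519, 0.338]]
262 ........................................................................
264 ........................................................................
266 ................................................#################.......
268 .......................##########################################.......
270 ....#############################################################.......
272 ....#############################################################.......
274 ....#################################################...#########.......
276 ....###########################..##################.......########......
278 ....##########################.....####.........####.......#######......
280 ....########################......####..........######.....#######......
282 ....########################....######################....########......
284 ....###########################...######..########
[... 400 characters left out ...]
#......
296 .....######################.........####........######....########......
298 .....######################......##########....#######.###########......
300 .....#############################################################......
302 .....##############################################################.....
304 .....##############################################################.....
306 .....###################################################................
308 .....###########################........................................
310 .....#..................................................................
312 ........................................................................
```

```bash
python3 - <<'E'
from h import *
zt=np.load("top0.npz"); C=zt["C"];ci=dict(zip(("fx","fy","cx","cy"),zt["k"]))
p=ray([[133,289],[122,289],[145,289],[133,270],[133,308]],ci,C,.004); print(p.round(4)[:,:2].tolist()); p=p[0]
print(go(.43,-.10,.16,-40),go(.43,.10,.16,-20),go(p[0],p[1],.16,0),go(p[0],p[1],.012,0))
E
```

```text
[[0.4869, 0.4355], [0.4866, 0.4625], [0.4872, 0.4061], [0.534, 0.4385], [0.4403, 0.4326]]
(array([  -1.6,  -57.9, -314. ]), array([-37. ,   0.5,  -0.1])) (array([  -2.9,  -12.8, -508.8]), array([-57. ,   0.5,  -0. ])) (array([  -4.6,  118.3, -822.9]), array([-77. ,   0.5,   0.1])) (array([ 143.4,  117.6, -824. ]), array([-77. ,   0.5,   0.1]))
```

Call:
step_arm:
  motion:
    - [0,-12,-56,-8,0,0,255]
    - [0,-24,-114,-16,0,0,255]
    - [0,-36,-172,-24,0,0,255]
    - [0,-47,-230,-32,0,0,255]
    - [0,-56,-288,-37,0,0,255]
    - [0,-48,-345,-43,0,0,255]
    - [0,-36,-400,-48,0,0,255]
    - [0,-24,-455,-54,0,0,255]
    - [-2,-12,-510,-60,0,0,255]
    - [-2,12,-562,-64,0,0,255]

```text
time_s: 5.95
eef_pos: [0.4392, 0.1612, 0.1571]
eef_rot: [0.703, 0.079, 0.703, -0.079]
wrist_force: [2.0, -0.6, 0.2]
opening: 0.119
```

```bash
python3 - <<'E'
from h import *
T,o=tool(); print(o["time_s"],T[:3,3],psi(T),o["opening"]*85)
print(go(.487,.434,.16,0),go(.487,.434,.013,0))
E
```

```text
5.95 [0.43924589 0.1612044  0.15710058] -12.815493147265228 10.111742562544745
(array([ -3. , 276.6, -13.9]), array([-12.8,  -0. ,   0. ])) (array([144. , 276.6, -13.9]), array([-12.8,  -0. ,   0. ]))
```

Call:
step_arm:
  motion:
    - [0,55,-3,-5,0,0,255]
    - [0,110,-6,-10,0,0,255]
    - [0,165,-9,-13,0,0,255]
    - [0,220,-11,-13,0,0,255]
    - [30,265,-13,-13,0,0,255]
    - [75,272,-14,-13,0,0,255]
    - [115,272,-14,-13,0,0,255]
    - [125,272,-14,-13,0,0,255]
    - [125,272,-14,-13,0,0,255]

```text
time_s: 7.08
eef_pos: [0.4873, 0.4273, 0.032]
eef_rot: [0.707, -0.0, 0.707, -0.0]
wrist_force: [0.7, -0.0, 0.1]
opening: 0.116
```

```bash
python3 - <<'E'
from h import *
T,o=tool(); print(o["time_s"],T[:3,3],psi(T),o["opening"]*85)
print(go(.487,.434,.013,0))
im,d,ci,C=snap("w3")
E
```

```text
7.075 [0.48729468 0.42730175 0.03201453] 0.013863177119171063 9.844991157446731
(array([19. ,  6.7, -0.3]), array([ 0. , -0.1,  0. ]))
```

View pics/w3.png

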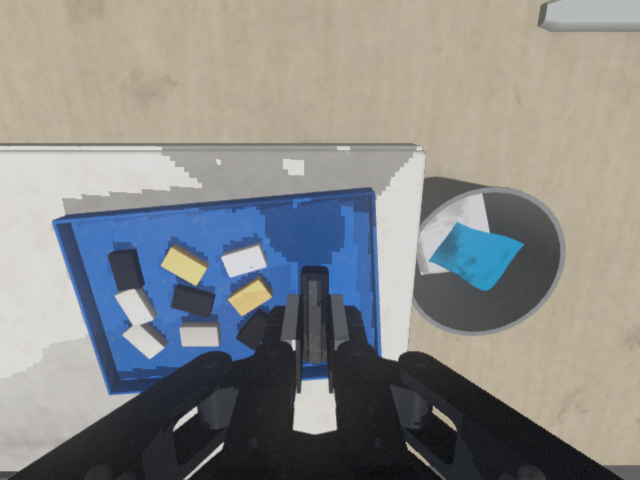

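The picture shows the clip held along the fingers at (315,315) over the clear part of the tray, the nearest parts at (250,297). I lower it and release it with a small opening.

Call:
step_arm:
  motion:
    - [12,3,-4,0,0,0,255]
    - [19,3,-4,0,0,0,255]
    - [20,3,-4,0,0,0,255]
    - [20,3,-4,0,0,0,185]
    - [20,3,-4,0,0,0,185]
    - [20,3,-4,0,0,0,185]
    - [0,3,-4,0,0,0,185]
    - [-50,0,-4,0,0,0,150]
    - [-100,-30,-10,0,0,0,60]
    - [-120,-80,-20,0,0,0,0]

```text
time_s: 8.38
eef_pos: [0.4698, 0.3488, 0.158]
eef_rot: [0.71, 0.0, 0.704, 0.002]
wrist_force: [0.3, -1.3, 0.2]
opening: 0.818
```

```bash
python3 - <<'E'
from h import *
T,o=tool(); print(o["time_s"],T[:3,3],psi(T),o["opening"]*85)
im,d,ci,C=snap("w4"); P=cloud(d,ci,C)
# sink: aim TCP to see it, at z=.15
a=np.radians(-33); s=np.array([.484,.060]); 
print(go(s[0]-.02*np.cos(a),s[1]-.02*np.sin(a),.15,-33))
E
```

```text
8.375 [0.46983097 0.34879634 0.15797406] 0.14658039060894312 69.55896882300986
(array([   8.4, -272.6,   -1.5]), array([33.1,  0.3, -0.1]))
```

View pics/w4.png

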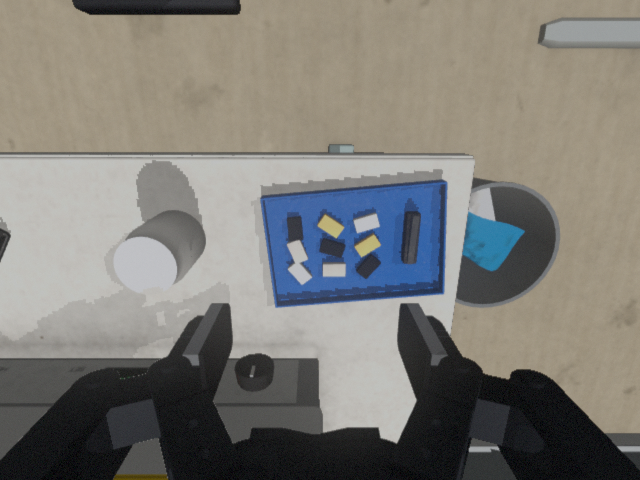

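The clip lies flat in the tray at (411,237), clear of the other parts, and the jar stands untouched. Next is the sink, seen from closer.

Call:
step_arm:
  motion:
    - [0,-50,0,7,0,0,0]
    - [0,-100,0,14,0,0,0]
    - [0,-150,0,21,0,0,0]
    - [0,-200,0,28,0,0,0]
    - [4,-245,-1,33,0,0,0]
    - [8,-270,-2,33,0,0,0]
    - [8,-272,-2,33,0,0,0]
    - [8,-272,-2,33,0,0,0]

```text
time_s: 9.43
eef_pos: [0.4661, 0.076, 0.1452]
eef_rot: [0.678, 0.201, 0.678, -0.201]
wrist_force: [-0.1, -0.4, 0.2]
opening: 0.999
```

```bash
python3 - <<'E'
from h import *
T,o=tool(); print(o["time_s"],T[:3,3],psi(T),o["opening"]*85)
im,d,ci,C=snap("w5"); P=cloud(d,ci,C)
Z=P[...,2]; g=cv2.cvtColor(im,cv2.COLOR_RGB2GRAY)
s0=np.array([.484,.060]); near=np.hypot(P[...,0]-s0[0],P[...,1]-s0[1])<.045
m=(near&(Z>.003)&(Z<.03)&(g<110)).astype(np.uint8)
c=max(cv2.findContours(m,cv2.RETR_EXTERNAL,cv2.CHAIN_APPROX_NONE)[0],key=cv2.contourArea); r=cv2.minAreaRect(c);print(r)
M=np.zeros(g.shape,np.uint8);cv2.drawContours(M,[c],-1,1,-1); pts=P[(M>0)&(Z>.017)&(Z<.026)]; print(len(pts),np.percentile(pts[:,2],[10,50,90]))
rr=cv2.minAreaRect(pts[:,:2].astype(np.float32)*1000); print("top pts rect",rr, cv2.boxPoints(rr).round(1).tolist())
# extents along tool axes
a=np.radians(-33); f=np.array([np.cos(a),np.sin(a)]); n=np.array([-f[1],f[0]])
for v in(f,n): e=np.percentile(pts[:,:2]@v,[.5,99.5]); print(e, e.mean(), np.ptp(e))
vp=P[near&(Z>.03)&(Z<.06)]; print("vial",len(vp),np.median(vp,0) if len(vp) else "")
E
```

```text
9.425 [0.46611379 0.07603954 0.14522124] -32.98374567078428 84.94571910807765
((312.0, 262.0), (56.0, 58.0), 0.0)
820 [0.0194747  0.02078786 0.02168249]
top pts rect ((488.853271484375, 58.300621032714844), (43.62266540527344, 41.73058319091797), 57.040794372558594) [[459.5, 51.400001525878906], [494.5, 28.600000381469727], [518.2000122070312, 65.19999694824219], [483.20001220703125, 88.0]]
[0.35739874 0.39883481] 0.3781167748818929 0.04143607678309097
[0.29348658 0.33668336] 0.31508496604276226 0.04319678062940785
vial 0
```

View pics/w5.png

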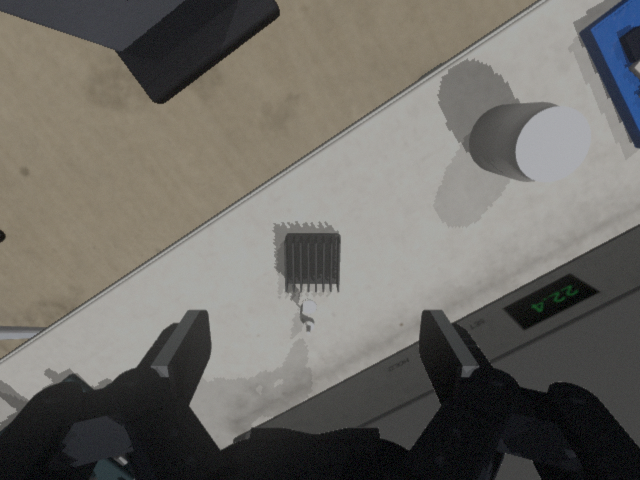

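```bash
python3 - <<'E'
from h import *
z=np.load("w5.npz"); C=z["C"];ci=dict(zip(("fx","fy","cx","cy"),z["k"]));d=z["d"];P=cloud(d,ci,C)
a=np.radians(-33); f=np.array([np.cos(a),np.sin(a)]); n=np.array([-f[1],f[0]])
b=ray([[312,292],[312,237],[285,264],[340,264]],ci,C,.022)[:,:2]; b0=ray([[312,233]],ci,C,0)[:,:2]
print("f",b[0]@f,b[1]@f,b0[0]@f,"n",b[2]@n,b[3]@n)
v=ray([[308,322]],ci,C,.02)[0,:2]; print("vial",v, v@f,v@n)
print(np.round(P[225:325:6,312,2],3), np.round(P[225:325:6,308,2],3))
g=cv2.cvtColor(z["im"],cv2.COLOR_RGB2GRAY); print(g[262,276:350].tolist())
c=.379*f+.315*n; print(c, go(c[0],c[1],.003,-33))
E
```

```text
f 0.3990995253323456 0.35267261286885443 0.35638052776574436 n 0.2941877119843155 0.33717637430457076
vial [0.52861259 0.02859089] 0.42776010973874473 0.31188138757647893
[-0.002 -0.001  0.003  0.003  0.001  0.002  0.003  0.003  0.002  0.003
 -0.001 -0.001 -0.002 -0.     0.    -0.001  0.031] [-0.001 -0.001  0.008  0.021  0.021  0.021  0.022  0.021  0.022  0.021
  0.021  0.022 -0.     0.    -0.001 -0.002  0.031]
[126, 118, 104, 101, 100, 98, 98, 97, 83, 73, 63, 54, 55, 58, 59, 53, 69, 75, 60, 55, 56, 54, 55, 58, 74, 68, 54, 58, 57, 57, 55, 63, 74, 63, 62, 55, 58, 57, 61, 68, 73, 58, 52, 53, 58, 57, 57, 68, 67, 59, 56, 59, 55, 56, 59, 73, 64, 59, 56, 59, 66, 56, 71, 94, 158, 168, 169, 167, 167, 166, 168, 167, 166, 167]
[0.48941744 0.05776303] (array([142.1,  -3. ,  29.6]), array([ 0.1,  0. , -0. ]))
```

The close view shows the sink's top at (312,264), fins along the image vertical, and the vial at (308,318) beyond the fin end, clear of the fingers. I descend and grip it across the fin sides.

Call:
step_arm:
  motion:
    - [0,-2,27,0,0,0,0]
    - [40,-2,27,0,0,0,0]
    - [80,-2,27,0,0,0,0]
    - [110,-2,27,0,0,0,0]
    - [130,-2,27,0,0,0,0]
    - [141,-2,27,0,0,0,0]
    - [142,-2,27,0,0,0,20]
    - [142,-2,27,0,0,0,60]
    - [142,-2,27,0,0,0,90]
    - [142,-2,27,0,0,0,110]

```text
time_s: 10.72
eef_pos: [0.4877, 0.0593, 0.0029]
eef_rot: [0.678, 0.201, 0.678, -0.201]
wrist_force: [-0.5, 0.3, -0.5]
opening: 0.568
```

Call:
step_arm:
  motion:
    - [0,0,0,0,0,0,160]
    - [0,0,0,0,0,0,255]
    - [0,0,0,0,0,0,255]

```text
time_s: 11.1
eef_pos: [0.488, 0.0592, 0.0032]
eef_rot: [0.679, 0.201, 0.678, -0.201]
wrist_force: [-1.3, 0.5, 6.5]
opening: 0.509
```

```bash
python3 - <<'E'
from h import *
print(go(.42,-.08,.16,-55),go(.45,-.16,.16,-65),go(.5588,-.3905,.16,-84))
E
```

```text
(array([-156.9, -153.7,   18.9]), array([22. ,  0.1, -0.1])) (array([-156.9, -204.5,   87.6]), array([32. ,  0.1, -0.1])) (array([-156.7, -338.7,  304.3]), array([51. ,  0. , -0.1]))
```

Call:
step_arm:
  motion:
    - [-50,0,0,0,0,0,255]
    - [-105,0,0,0,0,0,255]
    - [-157,-10,-2,0,0,0,255]
    - [-157,-60,4,8,0,0,255]
    - [-157,-108,10,16,0,0,255]
    - [-157,-152,20,23,0,0,255]
    - [-157,-185,65,30,0,0,255]
    - [-157,-215,112,36,0,0,255]
    - [-157,-247,160,42,0,0,255]
    - [-157,-280,208,48,0,0,255]

```text
time_s: 12.35
eef_pos: [0.5098, -0.2905, 0.1592]
eef_rot: [0.537, 0.46, 0.537, -0.46]
wrist_force: [0.6, 0.3, 0.0]
opening: 0.512
```

```bash
python3 - <<'E'
from h import *
T,o=tool(); print(o["time_s"],T[:3,3],psi(T),o["opening"]*85); print(go(.5588,-.3905,.10,-84))
E
```

```text
12.35 [ 0.50975449 -0.2905428   0.1591764 ] -81.18413663803402 43.5020422242648
(array([ 59.2,  33.1, 106.3]), array([ 2.8, -0. , -0. ]))
```

Call:
step_arm:
  motion:
    - [0,18,55,3,0,0,255]
    - [30,32,102,3,0,0,255]
    - [60,32,106,3,0,0,255]
    - [75,32,106,3,0,0,255]
    - [75,32,106,3,0,0,255]

```text
time_s: 12.98
eef_pos: [0.5567, -0.3871, 0.0829]
eef_rot: [0.525, 0.473, 0.527, -0.473]
wrist_force: [-0.7, -0.0, -0.4]
opening: 0.511
```

```bash
python3 - <<'E'
from h import *
T,o=tool(); print(o["time_s"],T[:3,3],psi(T),o["opening"]*85); print(go(.5588,-.3905,.0145,-84))
im,d,ci,C=snap("w6"); save(im[120:420,120:520],"w6c.png")
E
```

```text
12.975 [ 0.55672188 -0.38708903  0.08285513] -83.94874403138697 43.43157550110205
(array([68.3,  1.8,  3.8]), array([ 0.1, -0.2,  0.1]))
```

View pics/w6.png

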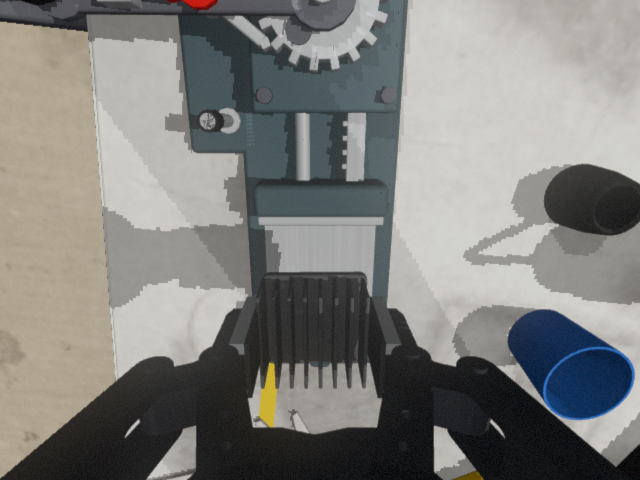

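The sink is level in the grip, its fin ends facing the jaws; the moving jaw's plate is at v≈220, u 258–384.

```bash
python3 - <<'E'
from h import *
z=np.load("w6.npz"); C=z["C"];ci=dict(zip(("fx","fy","cx","cy"),z["k"]))
c=np.array([.5509,-.3154]);t=np.radians(6.06);Rc=np.array([[np.cos(t),-np.sin(t)],[np.sin(t),np.cos(t)]])
L=lambda uv,h:((ray(uv,ci,C,h)[:,:2]-c)@Rc).round(4).tolist()
print("moving face",L([[258,224],[384,224]],.036),"sink top",L([[264,274],[366,274],[260,388],[369,388]],.1017))
T,o=tool();print("tcp",((T[:2,3]-c)@Rc).round(4))
E
```

```text
moving face [[-0.0339, -0.0439], [0.0337, -0.0438]] sink top [[-0.0218, -0.0442], [0.0155, -0.0442], [-0.0257, -0.0951], [0.019, -0.0949]]
tcp [-0.001  -0.0726]
```

Call:
step_arm:
  motion:
    - [10,2,4,0,0,0,255]
    - [30,2,4,0,0,0,255]
    - [50,2,4,0,0,0,255]
    - [60,2,4,0,0,0,255]
    - [64,2,4,0,0,0,255]
    - [64,2,4,0,0,0,255]

```text
time_s: 13.78
eef_pos: [0.5601, -0.3922, 0.0201]
eef_rot: [0.526, 0.473, 0.526, -0.473]
wrist_force: [0.1, -0.2, -0.4]
opening: 0.513
```

Call:
step_arm:
  motion:
    - [4,0,0,0,0,0,255]
    - [6,0,0,0,0,0,255]
    - [7,0,0,0,0,0,255]
    - [7,0,0,0,0,0,110]
    - [7,0,0,0,0,0,60]
    - [7,0,0,0,0,0,60]
    - [0,0,0,0,0,0,60]
    - [-30,0,-10,0,0,0,60]
    - [-80,0,-30,0,0,0,60]
    - [-110,0,-40,0,0,0,60]

```text
time_s: 15.02
eef_pos: [0.5567, -0.3524, 0.1337]
eef_rot: [0.527, 0.473, 0.525, -0.473]
wrist_force: [0.6, -0.3, 0.1]
opening: 0.765
```

Call:
step_arm:
  motion:
    - [-30,0,-30,0,0,0,255]
    - [-50,0,-60,0,0,0,255]
    - [-50,0,-60,0,0,0,255]

```text
time_s: 15.4
eef_pos: [0.5507, -0.2917, 0.1833]
eef_rot: [0.528, 0.473, 0.525, -0.472]
wrist_force: [-0.2, -0.3, -0.4]
opening: 0.125
```

```bash
python3 - <<'E'
from h import *
T,o=tool(); print(o["time_s"],T[:3,3],psi(T),o["opening"]*85)
im,d,ci,C=snap("w7")
E
```

```text
15.4 [ 0.55073342 -0.2917492   0.18327972] -83.83934172134276 10.594408727290073
```

View pics/w7.png

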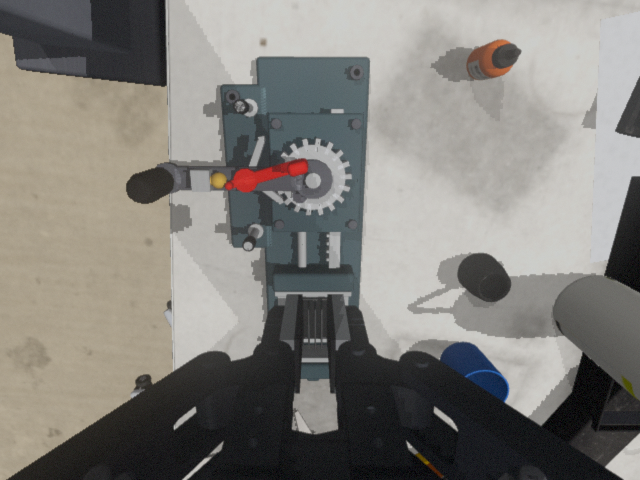

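The sink stands on the bed between the jaws at (313,318). The lever is as before: tab at (299,167), wheel axis (313,181), knob (147,187).

```bash
cat >> h.py <<'E'
c0=np.array([.5509,-.3154]);_t=np.radians(6.06);Rc=np.array([[np.cos(_t),-np.sin(_t)],[np.sin(_t),np.cos(_t)]])
def w2c(p): return (np.atleast_2d(p)[:,:2]-c0)@Rc
def c2w(p): return np.atleast_2d(p)@Rc.T+c0
E
python3 - <<'E'
from h import *
z=np.load("w7.npz"); im=z["im"];C=z["C"];ci=dict(zip(("fx","fy","cx","cy"),z["k"]));P=cloud(z["d"],ci,C)
for n,uv,h in(("pivot",[313,181],.055),("knob",[143,188],.099),("tab",[299,167],.077),("moving",[313,293],.036)): print(n,w2c(ray(uv,ci,C,h)).round(4))
Q=np.c_[w2c(P.reshape(-1,3)),P[...,2].ravel()]
k=Q[(Q[:,2]>.088)&(Q[:,2]<.106)&(np.hypot(Q[:,0]+.11,Q[:,1]-.06)<.06)]; print("knob top",np.median(k,0),len(k))
H,S,V=cv2.split(cv2.cvtColor(im,cv2.COLOR_RGB2HSV)); red=((S>150)&((H<8)|(H>172))).ravel()
r=Q[red&(Q[:,2]>.068)&(Q[:,2]<.09)]; print("tab top",np.median(r,0),len(r), np.percentile(r,[5,95],0).round(4).tolist())
sk=Q[(Q[:,2]>.027)&(Q[:,2]<.034)&(abs(Q[:,0])<.04)&(Q[:,1]<-.03)&(Q[:,1]>-.11)]; print("sink top",np.percentile(sk,[2,98],0).round(4).tolist(),len(sk))
w=c2w([[-.009,.105]])[0]; print("start over",w,go(w[0],w[1],.12,-84))
E
```

```text
pivot [[-0.0002  0.0609]]
knob [[-0.1058  0.0637]]
tab [[-0.0096  0.0739]]
moving [[-0.0001 -0.0406]]
knob top [-0.10737196  0.06323046  0.09654172] 857
tab top [-0.01099265  0.07315158  0.07484582] 256 [[-0.0166, 0.0689, 0.0719], [-0.005, 0.0771, 0.0763]]
sink top [[-0.0344, -0.1096, 0.0276], [0.0335, -0.0309, 0.034]] 742
start over [ 0.53086546 -0.21193688] (array([ 61.7, -10.7, -82.4]), array([ 0.1,  0.1, -0.1]))
```

Call:
step_arm:
  motion:
    - [0,-6,-40,0,0,0,255]
    - [30,-12,-77,0,0,0,255]
    - [70,-12,-77,0,0,0,255]
    - [105,-12,-77,0,0,0,255]
    - [118,-12,-77,0,0,0,255]
    - [118,-12,-77,0,0,0,255]
    - [118,-12,-65,0,0,0,255]
    - [118,-12,-59,0,0,0,255]
    - [118,-12,-54,0,0,0,255]
    - [118,-12,-50,0,0,0,255]

```text
time_s: 16.7
eef_pos: [0.5326, -0.245, 0.0627]
eef_rot: [0.526, 0.473, 0.525, -0.473]
wrist_force: [-0.4, 0.5, -0.8]
opening: -0.0
```

```bash
python3 - <<'E'
from h import *
T,o=tool(); print(o["time_s"],T[:3,3],w2c(T[:3,3]),psi(T),o["wrist_force"])
E
```

```text
16.7 [ 0.53256222 -0.24496327  0.06274333] [[-0.01079931  0.07197904]] -83.98144542545847 [-0.36733889  0.46515184 -0.83310373]
```

Call:
step_arm:
  motion:
    - [0,0,3,0,0,0,255]
    - [0,0,6,0,0,0,255]
    - [0,0,6,0,0,0,255]
    - [0,0,-12,0,0,0,255]
    - [-30,0,-25,0,0,0,255]
    - [-80,0,-25,0,0,0,255]
    - [-120,0,-10,0,0,0,255]
    - [-120,0,-10,0,0,0,255]

```text
time_s: 17.7
eef_pos: [0.5335, -0.2353, 0.1866]
eef_rot: [0.528, 0.473, 0.523, -0.473]
wrist_force: [0.6, 0.4, -0.8]
opening: -0.002
```

```bash
cat >> h.py <<'E'
def meas(n):
    T,o=tool(); im,d,ci,C=snap(n); P=cloud(d,ci,C)
    print("t",round(o["time_s"],2),"tcp",T[:3,3].round(4),w2c(T[:3,3]).round(4),psi(T).round(2))
    Q=np.c_[w2c(P.reshape(-1,3)),P[...,2].ravel()]
    H,S,V=cv2.split(cv2.cvtColor(im,cv2.COLOR_RGB2HSV)); red=((S>150)&((H<8)|(H>172))).ravel(); dark=(V<60).ravel()
    r=Q[red&(Q[:,2]>.068)&(Q[:,2]<.09)&(np.hypot(Q[:,0],Q[:,1]-.06)<.05)]; k=Q[dark&(Q[:,2]>.09)&(Q[:,2]<.106)&(np.hypot(Q[:,0],Q[:,1]-.06)>.09)&(np.hypot(Q[:,0],Q[:,1]-.06)<.13)&(Q[:,0]<-.07)]
    if len(r): print("tab top",np.median(r,0).round(4),len(r))
    if len(k): km=np.median(k,0); print("knob",km.round(4),len(k),"lever",np.arctan2(km[1]-.06,-km[0]).round(3))
    return im,d,ci,C,Q
E
python3 - <<'E'
from h import *
meas("w8"); k=c2w([[-.11,.0635]])[0]; print(k,go(k[0],k[1],.16,-84))
E
```

```text
t 17.7 tcp [ 0.5335 -0.2353  0.1866] [[-0.0089  0.0815]] -83.95
tab top [-0.0111  0.0528  0.0747] 208
knob [-0.1079  0.0646  0.0966] 540 lever 0.042
[ 0.43481101 -0.26386753] (array([  23.8, -100. ,   19.3]), array([ 0.1,  0.1, -0.2]))
```

The tab moved from y=73 mm to 53 mm in the clamp frame, so the selector is on the closing side and the lever hardly turned (0.04 rad). Now the knob.

```bash
cat >> h.py <<'E'
def lev(phi,z=.066,r=.110):
    w=c2w([[-r*np.cos(phi),.06+r*np.sin(phi)]])[0]; return go(w[0],w[1],z,6.06-np.degrees(phi))
E
python3 - <<'E'
from h import *
print(lev(.042,.13))
E
```

```text
(array([  53.8, -100. ,   18.1]), array([-87.6,   0.2,  -0. ]))
```

Call:
step_arm:
  motion:
    - [0,-15,3,-10,0,0,168]
    - [0,-30,6,-20,0,0,168]
    - [0,-45,9,-30,0,0,168]
    - [0,-60,12,-40,0,0,168]
    - [0,-75,14,-50,0,0,168]
    - [15,-90,16,-60,0,0,168]
    - [30,-100,18,-70,0,0,168]
    - [45,-100,18,-80,0,0,168]
    - [54,-100,18,-87.6,0,0,168]
    - [54,-100,18,-87.6,0,0,168]

```text
time_s: 19.0
eef_pos: [0.4324, -0.2607, 0.126]
eef_rot: [0.706, -0.021, 0.708, 0.023]
wrist_force: [-0.5, 0.2, 1.0]
opening: 0.34
```

```bash
python3 - <<'E'
from h import *
T,o=tool(); print(o["time_s"],T[:3,3],w2c(T[:3,3]),psi(T),o["opening"]*85); print(lev(.042)); 
meas("w9")
E
```

```text
19.0 [ 0.43237895 -0.26068698  0.12595304] [[-0.11208269  0.06691953]] 3.5894569075985117 28.864400859852577
(array([59.9, -2.4,  2.5]), array([-0.1, -0.2, -0.2]))
t 19.0 tcp [ 0.4324 -0.2607  0.126 ] [[-0.1121  0.0669]] 3.59
tab top [-0.0149  0.0509  0.0743] 264
knob [-0.1135  0.062   0.0966] 1020 lever 0.018
```

View pics/w9.png

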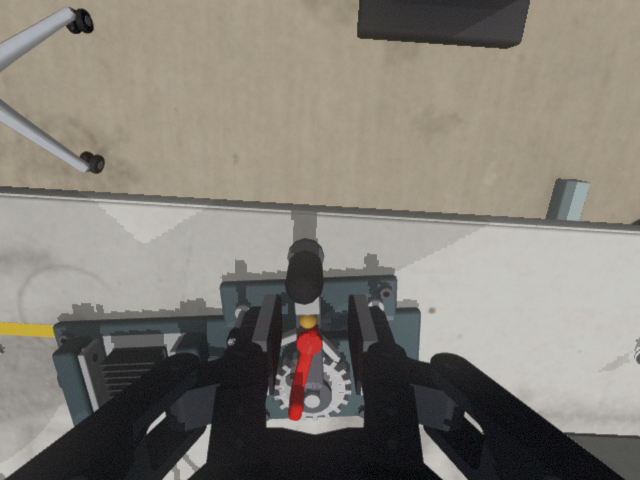

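The knob is at (304,275), the fingers at u≈265 and 362 straddle it, and the tab (295,408) is on the jaws' side. I descend and swing to minus.

Call:
step_arm:
  motion:
    - [15,-3,2,0,0,0,168]
    - [35,-3,2,0,0,0,168]
    - [52,-3,2,0,0,0,168]
    - [58,-3,2,0,0,0,168]
    - [58,-3,2,0,0,0,168]

```text
time_s: 19.68
eef_pos: [0.4357, -0.2655, 0.0698]
eef_rot: [0.706, -0.022, 0.707, 0.023]
wrist_force: [-0.2, -0.3, 0.0]
opening: 0.343
```

```bash
python3 - <<'E'
from h import *
T,o=tool(); print(o["time_s"],T[:3,3],w2c(T[:3,3]).round(4),psi(T),o["opening"]*85,o["wrist_force"].round(1))
for p in(-.1,-.25,-.4,-.5,-.55,-.6): print(p,*lev(p))
E
```

```text
19.675 [ 0.43574623 -0.26546153  0.06979265] [[-0.1092  0.0618]] 3.6153899069772146 29.131075968978855 [-0.2 -0.3  0. ]
-0.1 [  3.8 -12.8   0.3] [-8.2 -0.  -0. ]
-0.25 [  3.8 -28.9   3.9] [-16.8  -0.   -0. ]
-0.4 [  3.8 -44.3   9.8] [-25.4  -0.   -0.1]
-0.5 [  3.7 -54.   15. ] [-31.1  -0.   -0.1]
-0.55 [  3.7 -58.6  18. ] [-34.   -0.   -0.1]
-0.6 [  3.7 -63.1  21.2] [-36.8  -0.   -0.1]
```

Call:
step_arm:
  motion:
    - [2,-13,0,-8,0,0,168]
    - [2,-25,3,-14,0,0,168]
    - [2,-37,7,-21,0,0,168]
    - [2,-48,12,-28,0,0,168]
    - [2,-56,16,-33,0,0,168]
    - [2,-63,21,-37,0,0,168]
    - [2,-63,21,-37,0,0,168]

```text
time_s: 20.55
eef_pos: [0.4616, -0.328, 0.0691]
eef_rot: [0.663, -0.246, 0.663, 0.245]
wrist_force: [-0.3, 0.1, 0.0]
opening: 0.343
```

```bash
python3 - <<'E'
from h import *
T,o=tool(); print(o["time_s"],T[:3,3],w2c(T[:3,3]).round(4),psi(T),o["opening"]*85,o["wrist_force"].round(1))
for p in(-.5,-.4,-.3,-.2,-.1,0,.1,.2,.3,.4,.5,.6): print(p,*lev(p))
E
```

```text
20.55 [ 0.46156244 -0.32804578  0.0691296 ] [[-0.0902 -0.0031]] 40.5782279417324 29.126681893348444 [-0.3  0.1  0. ]
-0.5 [ 3.1 12.2  0.7] [5.9 0.  0.1]
-0.4 [ 3.1 23.1  2.3] [11.6  0.   0.1]
-0.3 [ 3.1 33.7  5.1] [17.3  0.   0.1]
-0.2 [ 3.  44.   8.9] [23.1  0.   0.1]
-0.1 [ 3.  53.9 13.7] [28.8  0.   0.1]
0 [ 3.  63.3 19.4] [34.5  0.   0.1]
0.1 [ 3.  72.  26.1] [40.2  0.   0.1]
0.2 [ 3.  80.  33.6] [46.   0.   0.1]
0.3 [ 3.  87.3 41.9] [51.7  0.1  0.1]
0.4 [ 3.  93.6 50.9] [57.4  0.1  0.1]
0.5 [ 2.9 99.1 60.4] [63.2  0.1  0.1]
0.6 [  2.9 103.6  70.5] [68.9  0.1  0.1]
```

Call:
step_arm:
  motion:
    - [0,12,1,6,0,0,168]
    - [0,23,2,12,0,0,168]
    - [0,34,5,17,0,0,168]
    - [0,44,9,23,0,0,168]
    - [0,54,14,29,0,0,168]
    - [0,63,19,35,0,0,168]
    - [0,72,26,40,0,0,168]
    - [0,80,34,46,0,0,168]
    - [0,87,42,52,0,0,168]
    - [0,94,51,57,0,0,168]

```text
time_s: 21.8
eef_pos: [0.4385, -0.2234, 0.069]
eef_rot: [0.7, 0.102, 0.699, -0.103]
wrist_force: [0.2, -4.8, -1.7]
opening: 0.339
```

```bash
python3 - <<'E'
from h import *
T,o=tool(); print(o["time_s"],w2c(T[:3,3]).round(4),psi(T),o["wrist_force"].round(1))
for p in(.5,.55,.6,.64): print(p,*lev(p))
# jaw travel from the side camera
im,d,ci,C=look("side"); P=cloud(d,ci,C); Q=np.c_[w2c(P.reshape(-1,3)),P[...,2].ravel()]
im,d,ci,C=look("top"); P=cloud(d,ci,C); Q2=np.c_[w2c(P.reshape(-1,3)),P[...,2].ravel()]
for q in(Q,Q2):
    s=q[(abs(q[:,0])<.02)&(q[:,1]>-.14)&(q[:,1]<.03)]; b=np.arange(-.14,.03,.006)
    print([(int(round(1000*x)),int(1000*np.median(s[(s[:,1]>=x)&(s[:,1]<x+.006)][:,2]))) for x in b if ((s[:,1]>=x)&(s[:,1]<x+.006)).sum()>2])
E
```

```text
21.8 [[-0.102   0.1034]] -16.646143359938065 [ 0.2 -4.8 -1.7]
0.5 [ 3.  10.8  1.4] [5.9 0.1 0.1]
0.55 [ 3.  16.2  2.1] [8.8 0.1 0.1]
0.6 [ 3.  21.6  3.1] [11.7  0.1  0.1]
0.64 [ 3.  25.9  4.1] [14.   0.1  0.1]
[(-140, 24), (-134, 33), (-128, 35), (-122, 35), (-116, 34), (-104, 32), (-98, 31), (-92, 30), (-86, 31), (-80, 30), (-74, 19), (-68, 21), (-62, 30), (-56, 28), (-50, 35), (-44, 35), (-38, 34), (-8, 19), (-2, 19), (4, 21), (10, 23), (16, 22), (22, 29), (28, 30)]
[(-140, 22), (-134, 35), (-128, 36), (-122, 34), (-116, 33), (-110, 21), (-104, 17), (-98, 18), (-92, 20), (-86, 19), (-80, 16), (-74, 17), (-68, 18), (-62, 20), (-56, 34), (-50, 35), (-44, 35), (-38, 33), (-32, 18), (-26, 14), (-20, 13), (-14, 12), (-8, 12), (-2, 12), (4, 15), (10, 26), (16, 30), (22, 29)]
```

```bash
python3 - <<'E'
from h import *
for p in(.4,.25,.1,-.05,-.2,-.35,-.5,-.6): print(p,*lev(p))
E
```

```text
0.4 [ 3.  -1.1  1. ] [0.4 0.1 0.1]
0.25 [  3.  -17.6   2.1] [-8.2  0.1  0.1]
0.1 [  3.  -33.7   5.6] [-16.8   0.1   0.1]
-0.05 [  3.  -49.   11.6] [-25.4   0.1   0.1]
-0.2 [  3.1 -63.4  19.7] [-33.9   0.1   0.1]
-0.35 [  3.1 -76.3  29.9] [-42.5   0.    0.1]
-0.5 [  3.1 -87.6  41.9] [-51.1   0.    0.1]
-0.6 [  3.1 -94.1  50.8] [-56.9   0.    0.1]
```

Call:
step_arm:
  motion:
    - [0,11,1,6,0,0,168]
    - [0,22,3,11,0,0,168]
    - [0,24,4,12,0,0,168]
    - [0,5,1,4,0,0,168]
    - [0,-14,2,-6,0,0,168]
    - [0,-31,5,-16,0,0,168]
    - [0,-47,11,-25,0,0,168]
    - [0,-63,20,-34,0,0,168]
    - [0,-76,30,-43,0,0,168]
    - [0,-88,42,-51,0,0,168]

```text
time_s: 23.15
eef_pos: [0.4538, -0.3192, 0.0681]
eef_rot: [0.675, -0.212, 0.674, 0.213]
wrist_force: [0.7, 0.7, 0.3]
opening: 0.343
```

```bash
python3 - <<'E'
from h import *
T,o=tool(); print(o["time_s"],w2c(T[:3,3]).round(4),psi(T),o["wrist_force"].round(1))
for p in(-.6,-.5,-.4,-.3,-.2,-.1,0,.1,.2,.3,.4): print(p,*lev(p))
E
```

```text
23.15 [[-0.0969  0.0064]] 34.997311840199046 [0.7 0.7 0.3]
-0.6 [  2.1 -10.5   1.2] [-5.4  0.  -0. ]
-0.5 [2.1 0.5 0.8] [ 0.3  0.  -0.1]
-0.4 [ 2.1 11.5  1.4] [ 6.   0.  -0.1]
-0.3 [ 2.1 22.4  3.1] [11.7  0.  -0.1]
-0.2 [ 2.1 33.   5.8] [17.5  0.  -0.1]
-0.1 [ 2.1 43.3  9.7] [23.2  0.  -0.1]
0 [ 2.1 53.2 14.5] [28.9  0.  -0.1]
0.1 [ 2.1 62.5 20.3] [34.7  0.  -0.1]
0.2 [ 2.1 71.2 27. ] [40.4  0.  -0.1]
0.3 [ 2.2 79.3 34.5] [46.1  0.  -0.1]
0.4 [ 2.2 86.5 42.8] [51.9  0.  -0.1]
```

Call:
step_arm:
  motion:
    - [0,-10,1,-5,0,0,168]
    - [0,-11,1,-5,0,0,168]
    - [0,4,1,2,0,0,168]
    - [0,17,2,9,0,0,168]
    - [0,28,4,15,0,0,168]
    - [0,38,8,20,0,0,168]
    - [0,48,12,26,0,0,168]
    - [0,57,17,32,0,0,168]
    - [0,66,23,37,0,0,168]
    - [0,71,27,40,0,0,168]

```text
time_s: 24.4
eef_pos: [0.4353, -0.2454, 0.0686]
eef_rot: [0.706, 0.034, 0.706, -0.035]
wrist_force: [-2.5, -4.0, 0.9]
opening: 0.344
```

```bash
cat >> h.py <<'E'
def jaw():
    im,d,ci,C=look("top"); P=cloud(d,ci,C); q=np.c_[w2c(P.reshape(-1,3)),P[...,2].ravel()]
    j=q[(abs(q[:,0])<.03)&(q[:,1]>-.09)&(q[:,1]<.0)&(q[:,2]>.0335)&(q[:,2]<.045)]
    print("jaw top y range",np.percentile(j[:,1],[3,50,97]).round(4),len(j))
E
python3 - <<'E'
from h import *
T,o=tool(); print(o["time_s"],w2c(T[:3,3]).round(4),psi(T),o["wrist_force"].round(1)); jaw()
for p in(.3,.4,.5,.6,.64): print(p,*lev(p))
z=np.load("top0.npz"); P=cloud(z["d"],dict(zip(("fx","fy","cx","cy"),z["k"])),z["C"]);q=np.c_[w2c(P.reshape(-1,3)),P[...,2].ravel()]
j=q[(abs(q[:,0])<.03)&(q[:,1]>-.09)&(q[:,1]<.0)&(q[:,2]>.0335)&(q[:,2]<.045)];print("start",np.percentile(j[:,1],[3,50,97]).round(4),len(j))
E
```

```text
24.4 [[-0.1076  0.0818]] -5.525020222556257 [-2.5 -4.   0.9]
jaw top y range [-0.0763 -0.0528 -0.0419] 170
0.3 [ 2.5 10.3  0.3] [ 5.5 -0.   0. ]
0.4 [ 2.5 21.1  1.9] [11.2 -0.   0. ]
0.5 [ 2.5 31.8  4.6] [17. -0.  0.]
0.6 [ 2.5 42.2  8.3] [22.7  0.   0. ]
0.64 [ 2.5 46.2 10.1] [25.  0.  0.]
start [-0.0432 -0.0329 -0.0226] 152
```

Call:
step_arm:
  motion:
    - [0,5,0,3,0,0,168]
    - [0,10,0,6,0,0,168]
    - [0,16,1,9,0,0,168]
    - [0,21,2,11,0,0,168]

```text
time_s: 24.95
eef_pos: [0.4392, -0.225, 0.0685]
eef_rot: [0.7, 0.101, 0.7, -0.102]
wrist_force: [-3.1, -3.9, 1.4]
opening: 0.341
```

```bash
python3 - <<'E'
from h import *
T,o=tool(); print(o["time_s"],w2c(T[:3,3]).round(4),psi(T),o["wrist_force"].round(1)); jaw()
for p in(.5,.6,.64): print(p,*lev(p))
E
```

```text
24.95 [[-0.1015  0.1017]] -16.427850693911374 [-3.1 -3.9  1.4]
jaw top y range [-0.0803 -0.0553 -0.0434] 170
0.5 [ 2.5 11.6  0.4] [ 6.1 -0.   0.1]
0.6 [ 2.5 22.5  2.1] [11.8 -0.   0.1]
0.64 [ 2.5 26.8  3.1] [14.1 -0.   0.1]
```

Call:
step_arm:
  motion:
    - [0,6,0,3,0,0,168]
    - [0,11,0,6,0,0,168]
    - [0,17,1,9,0,0,168]
    - [0,22,2,12,0,0,168]

```text
time_s: 25.5
eef_pos: [0.4469, -0.2061, 0.0685]
eef_rot: [0.685, 0.172, 0.686, -0.175]
wrist_force: [-8.7, -13.3, -0.4]
opening: 0.337
```

```bash
python3 - <<'E'
from h import *
T,o=tool(); print(o["time_s"],w2c(T[:3,3]).round(4),psi(T),o["wrist_force"].round(1)); jaw()
for p in(.6,.5,.4,.25,.1,-.05,-.2,-.35,-.5,-.6): print(p,*lev(p))
E
```

```text
25.5 [[-0.0919  0.1197]] -28.393140954935983 [ -8.7 -13.3  -0.4]
jaw top y range [-0.0854 -0.0564 -0.0452] 178
0.6 [ 2.5  2.3 -0.4] [-0.2  0.   0.2]
0.5 [ 2.5 -8.7  0.2] [-5.9  0.   0.2]
0.4 [  2.6 -19.5   1.8] [-11.7   0.    0.2]
0.25 [  2.7 -35.4   6.4] [-20.3  -0.    0.2]
0.1 [  2.7 -50.4  13.2] [-28.9  -0.    0.2]
-0.05 [  2.8 -64.2  22.2] [-37.4  -0.    0.2]
-0.2 [  2.8 -76.5  33.2] [-46.   -0.1   0.2]
-0.35 [  2.9 -87.   45.9] [-54.6  -0.1   0.2]
-0.5 [  2.9 -95.5  60. ] [-63.2  -0.1   0.2]
-0.6 [   3.  -100.    70.1] [-69.   -0.1   0.2]
```

16 N at about 0.54 rad could be either the firm grip or the lever's stop. A second short stroke from mid-range will tell which.

Call:
step_arm:
  motion:
    - [0,-9,0,-6,0,0,168]
    - [0,-20,2,-12,0,0,168]
    - [0,-35,6,-20,0,0,168]
    - [0,-50,13,-29,0,0,168]
    - [0,-64,22,-37,0,0,168]
    - [0,-77,33,-46,0,0,168]
    - [0,-82,39,-50,0,0,168]
    - [0,-82,39,-50,0,0,168]

```text
time_s: 26.55
eef_pos: [0.4432, -0.2947, 0.0682]
eef_rot: [0.695, -0.132, 0.694, 0.132]
wrist_force: [-0.2, -0.5, -0.3]
opening: 0.338
```

```bash
python3 - <<'E'
from h import *
T,o=tool(); print(o["time_s"],w2c(T[:3,3]).round(4),psi(T),o["wrist_force"].round(1)); jaw()
for p in(-.2,-.1,0,.1,.2,.3,.4): print(p,*lev(p))
E
```

```text
26.55 [[-0.1049  0.0319]] 21.578188409861724 [-0.2 -0.5 -0.3]
jaw top y range [-0.0876 -0.0561 -0.0444] 70
-0.2 [ 2.1  6.3 -1.1] [ 4.  0. -0.]
-0.1 [ 2.1 17.2  0.2] [ 9.8  0.  -0. ]
0 [ 2.1 27.9  2.6] [15.5  0.  -0. ]
0.1 [ 2.1 38.4  6. ] [21.2  0.  -0. ]
0.2 [ 2.1 48.4 10.5] [26.9  0.  -0. ]
0.3 [ 2.1 57.9 16. ] [32.7  0.  -0. ]
0.4 [ 2.1 66.9 22.4] [38.4  0.  -0. ]
```

Forward in short calls, watching the force.

Call:
step_arm:
  motion:
    - [0,6,-1,4,0,0,168]
    - [0,12,0,7,0,0,168]
    - [0,17,0,10,0,0,168]
    - [0,23,1,13,0,0,168]

```text
time_s: 27.1
eef_pos: [0.4355, -0.2721, 0.0683]
eef_rot: [0.705, -0.052, 0.705, 0.052]
wrist_force: [0.2, -0.8, 0.1]
opening: 0.342
```

Call:
step_arm:
  motion:
    - [0,5,0,3,0,0,168]
    - [0,10,0,6,0,0,168]

```text
time_s: 27.35
eef_pos: [0.4341, -0.2622, 0.0683]
eef_rot: [0.707, -0.015, 0.707, 0.015]
wrist_force: [1.2, 0.4, 0.4]
opening: 0.339
```

Call:
step_arm:
  motion:
    - [0,5,0,3,0,0,168]
    - [0,10,0,6,0,0,168]

```text
time_s: 27.6
eef_pos: [0.4341, -0.2533, 0.0685]
eef_rot: [0.707, 0.021, 0.706, -0.022]
wrist_force: [1.5, -7.7, -3.9]
opening: 0.344
```

Call:
step_arm:
  motion:
    - [0,4,0,2,0,0,168]
    - [0,8,0,4,0,0,168]

```text
time_s: 27.85
eef_pos: [0.4346, -0.2467, 0.0685]
eef_rot: [0.706, 0.045, 0.705, -0.048]
wrist_force: [1.1, -12.2, -8.6]
opening: 0.341
```

```bash
python3 - <<'E'
from h import *
T,o=tool(); print(o["time_s"],w2c(T[:3,3]).round(4),psi(T),o["wrist_force"].round(1)); jaw()
for p in(.1,.15,.2,.25,.3,.4): print(p,*lev(p))
E
```

```text
27.85 [[-0.1084  0.0806]] -7.482224011900229 [  1.1 -12.2  -8.6]
jaw top y range [-0.0802 -0.0561 -0.0446] 170
0.1 [ 2.5 -9.8  1.3] [-7.9  0.1  0.2]
0.15 [ 2.5 -4.4  0.7] [-5.   0.1  0.2]
0.2 [2.5 1.1 0.3] [-2.2  0.1  0.2]
0.25 [2.5 6.6 0.3] [0.7 0.1 0.2]
0.3 [ 2.5 12.1  0.5] [3.6 0.1 0.2]
0.4 [ 2.4 23.   1.7] [9.3 0.2 0.2]
```

Mid-range it already goes hard at 12 N, so the resistance is the grip and not the stop. One small push more, then I ease back.

Call:
step_arm:
  motion:
    - [0,2,0,1,0,0,168]
    - [0,4,0,2,0,0,168]
    - [0,4,0,2,0,0,168]

```text
time_s: 28.28
eef_pos: [0.4349, -0.2434, 0.0685]
eef_rot: [0.705, 0.056, 0.704, -0.06]
wrist_force: [-0.0, -13.6, -9.1]
opening: 0.342
```

```bash
python3 - <<'E'
from h import *
T,o=tool(); print(o["time_s"],w2c(T[:3,3]).round(4),psi(T),o["wrist_force"].round(1)); jaw()
E
```

```text
28.275 [[-0.1077  0.0838]] -9.42594568941946 [ -0.  -13.6  -9.1]
jaw top y range [-0.0757 -0.0556 -0.0454] 171
```

Call:
step_arm:
  motion:
    - [0,3,0,1,0,0,168]
    - [0,6,0,2,0,0,168]
    - [0,6,0,2,0,0,168]

```text
time_s: 28.7
eef_pos: [0.4355, -0.2383, 0.0685]
eef_rot: [0.704, 0.068, 0.703, -0.073]
wrist_force: [-2.7, -16.7, -8.5]
opening: 0.342
```

```bash
python3 - <<'E'
from h import *
T,o=tool(); print(o["time_s"],w2c(T[:3,3]).round(4),psi(T),o["wrist_force"].round(1)); jaw()
for p in(.15,.1,.0,-.1,-.2): print(p,*lev(p))
E
```

```text
28.7 [[-0.1067  0.0889]] -11.42489538392993 [ -2.7 -16.7  -8.5]
jaw top y range [-0.0821 -0.0557 -0.0446] 167
0.15 [  2.6 -12.4   1.7] [-8.9  0.1  0.4]
0.1 [  2.6 -17.9   2.7] [-11.7   0.1   0.4]
0.0 [  2.7 -28.5   5.5] [-17.5   0.1   0.4]
-0.1 [  2.8 -38.8   9.3] [-23.2   0.    0.4]
-0.2 [  2.8 -48.7  14.1] [-28.9   0.    0.4]
```

16.7 N: firm. I ease back, check that the force is gone, then lift.

Call:
step_arm:
  motion:
    - [0,-4,0,-2,0,0,168]
    - [0,-8,0,-3,0,0,168]
    - [0,-8,0,-3,0,0,140]
    - [0,-8,0,-3,0,0,140]

```text
time_s: 29.25
eef_pos: [0.4347, -0.2443, 0.0687]
eef_rot: [0.706, 0.051, 0.704, -0.053]
wrist_force: [1.0, -7.4, -4.2]
opening: 0.453
```

Call:
step_arm:
  motion:
    - [-15,0,0,0,0,0,140]
    - [-50,0,0,0,0,0,140]
    - [-100,0,-20,0,0,0,140]
    - [-140,0,-60,0,0,0,140]
    - [-140,0,-60,0,0,0,140]

```text
time_s: 29.88
eef_pos: [0.3747, -0.2347, 0.2117]
eef_rot: [0.707, 0.051, 0.703, -0.054]
wrist_force: [0.2, 0.1, -0.2]
opening: 0.454
```

```bash
python3 - <<'E'
from h import *
meas("w10"); jaw()
T,o=tool(); print(o["wrist_force"].round(1))
im,d,ci,C=look("top"); save(cv2.resize(im[235:325,110:510],None,fx=2,fy=2,interpolation=cv2.INTER_CUBIC),"fa.png")
a=cv2.resize(im[240:325,370:510],(700,425),interpolation=cv2.INTER_CUBIC)
b=cv2.resize(im[240:325,110:370],(700,229),interpolation=cv2.INTER_CUBIC)
z=np.load("w10.npz"); w=np.zeros((0,700,3),np.uint8)
save(np.vstack([b,a])[:600],"final_top.png")
im,d,ci,C=look("side"); save(im,"final_side.png")
w=c2w([[0,-.02]])[0]; print(go(w[0]-.0,w[1],.23,-84))
E
```

```text
t 29.88 tcp [ 0.3747 -0.2347  0.2117] [[-0.1667  0.0989]] -8.46
tab top [-0.0161  0.0451  0.0743] 120
knob [-0.1134  0.0614  0.0964] 432 lever 0.012
jaw top y range [-0.0718 -0.0546 -0.045 ] 167
[-0.3  0.1 -0.5]
(array([-23.3, -74.7, 191.3]), array([75.6, -0.1, -0. ]))
```

I lifted with 7 N still on the knob, so I'll check the grip from above.

Call:
step_arm:
  motion:
    - [-10,0,10,10,0,0,140]
    - [-23,-8,25,20,0,0,140]
    - [-23,-20,55,30,0,0,140]
    - [-23,-32,85,40,0,0,140]
    - [-23,-44,115,50,0,0,60]
    - [-23,-55,145,60,0,0,0]
    - [-23,-66,175,70,0,0,0]
    - [-23,-75,191,76,0,0,0]
    - [-23,-75,191,76,0,0,0]
    - [-23,-75,191,76,0,0,0]

```text
time_s: 31.32
eef_pos: [0.5522, -0.3353, 0.2295]
eef_rot: [0.523, 0.474, 0.526, -0.474]
wrist_force: [0.9, 0.5, -0.2]
opening: 0.996
```

```bash
python3 - <<'E'
from h import *
im,d,ci,C,Q=meas("w11")
px=lambda x,y,h:(lambda p:(int(ci["fx"]*p[0]/p[2]+ci["cx"]),int(ci["fy"]*p[1]/p[2]+ci["cy"])))(np.linalg.inv(C)[:3,:3]@(np.r_[c2w([[x,y]])[0],h]-C[:3,3]))
print({k:px(0,k/1000,.036) for k in(-113,-110,-67,-65,-38)},px(0,.06,.055))
u,v=px(0,-.088,.036); cr=cv2.resize(im[max(v-70,0):v+55,u-80:u+80],None,fx=4,fy=4,interpolation=cv2.INTER_CUBIC); print((u,v),cr.shape)
save(im,"w11.png"); save(cr,"w11c.png")
g=cv2.cvtColor(im,cv2.COLOR_RGB2GRAY); print(v-45,g[v-45:v+35,u-30:u+30].mean(1).round().astype(int).tolist())
E
```

```text
t 31.32 tcp [ 0.5522 -0.3353  0.2295] [[-0.0008 -0.0199]] -84.24
tab top [-0.0132  0.0446  0.0751] 183
knob [-0.1078  0.0601  0.0969] 589 lever 0.001
{-113: (317, 298), -110: (317, 296), -67: (317, 256), -65: (317, 254), -38: (317, 228)} (317, 121)
(317, 276) (500, 640, 3)
231 [55, 47, 46, 48, 56, 66, 71, 75, 76, 76, 76, 75, 76, 76, 76, 75, 75, 76, 76, 73, 80, 135, 150, 151, 147, 105, 80, 76, 76, 76, 76, 75, 75, 76, 76, 75, 75, 75, 76, 76, 76, 76, 76, 76, 76, 76, 76, 76, 76, 76, 76, 76, 75, 69, 63, 64, 64, 61, 65, 66, 65, 64, 65, 68, 68, 70, 93, 142, 151, 148, 125, 83, 73, 76, 76, 77, 77, 77, 78, 78]
```

The viewer's limit is reached (my count was one short), so I check by edge profiles, comparing the fixed plate now with the unpressed plate in w2.

```bash
python3 - <<'E'
from h import *
for n in("w2","w11"):
    z=np.load(n+".npz"); C=z["C"];ci=dict(zip(("fx","fy","cx","cy"),z["k"])); g=cv2.cvtColor(z["im"],cv2.COLOR_RGB2GRAY).astype(np.float32)
    # sample grey along clamp y on the z=.036 plane
    ys=np.arange(-.125,-.02,.0003); acc=[]
    for x in np.arange(-.026,.0261,.002):
        w=c2w(np.c_[np.full(len(ys),x),ys]); p=(np.c_[w,np.full(len(ys),.036)]-C[:3,3])@C[:3,:3]
        acc.append(cv2.remap(g,(ci["fx"]*p[:,0]/p[:,2]+ci["cx"]).astype(np.float32)[None],(ci["fy"]*p[:,1]/p[:,2]+ci["cy"]).astype(np.float32)[None],cv2.INTER_LINEAR)[0])
    a=np.mean(acc,0); th=a>110; e=np.flatnonzero(np.diff(th.astype(int))); print(n,[(round(ys[i]*1000,1),"up" if th[i+1] else "down") for i in e])
# sink sides at top plane z=.032 in w11, and level check
z=np.load("w11.npz"); C=z["C"];ci=dict(zip(("fx","fy","cx","cy"),z["k"])); P=cloud(z["d"],ci,C);Q=np.c_[w2c(P.reshape(-1,3)),P[...,2].ravel()]
g=cv2.cvtColor(z["im"],cv2.COLOR_RGB2GRAY).ravel()
s=Q[(Q[:,2]>.026)&(Q[:,2]<.0345)&(g<95)&(abs(Q[:,0])<.03)&(Q[:,1]<-.072)&(Q[:,1]>-.105)]; print("sink top x",np.percentile(s[:,0],[1,99]).round(4),"z",np.percentile(s[:,2],[10,50,90]).round(4),len(s))
for lo,hi in((-.105,-.095),(-.082,-.072)):
    t=s[(s[:,1]>lo)&(s[:,1]<hi)]; print(np.percentile(t[:,0],[1,99]).round(4),np.median(t[:,2]).round(4))
# bystanders vs start in top view
zt=np.load("top0.npz"); im,d,ci,C=look("top"); df=np.abs(im.astype(int)-zt["im"]).max(2)
for n,b in(("jar",(195,270,235,310)),("vial",(293,266,312,283)),("orange",(364,208,380,228)),("tray",(118,262,190,312))): print(n,"changed px",int((df[b[1]:b[3],b[0]:b[2]]>40).sum()))
E
```

```text
w2 [(np.float64(-112.4), 'up'), (np.float64(-107.6), 'down'), (np.float64(-91.4), 'up'), (np.float64(-39.2), 'down')]
w11 [(np.float64(-116.0), 'up'), (np.float64(-111.2), 'down'), (np.float64(-66.2), 'up'), (np.float64(-61.7), 'down'), (np.float64(-38.0), 'up')]
sink top x [-0.0234  0.0196] z [0.0283 0.0308 0.0318] 368
[-0.0235  0.0196] 0.0308
[-0.023   0.0193] 0.0307
jar changed px 17
vial changed px 1
orange changed px 0
tray changed px 119
```

```bash
python3 -c "
from bench import ctrl
print(ctrl.hand_in(), ctrl.get_obs()['time_s'])"
```

```text
the job is handed in; nothing more can be done
the job is handed in; nothing more can be done
```

The job is done and handed in at about 31.5 s. The clip is in the blue tray, the heat sink stands on the bed with its fin ends to the jaws, and the selector is on the closing side. The lever alone closed the jaw firmly on the sink.

**What my last checks showed:**
- **Grip:** the gap between the jaw faces is 45.0 mm. The fixed plate is pressed in by about 3 mm compared with before. The lever went hard mid-range, reaching about 17 N.
- **Heat sink:** it is straight and flat, with its top at about 31 mm. It sits about 2 mm off centre, towards the robot, which is within the calibration error.
- **Selector:** the tab stands about 15 mm off the lever's centre line on the jaw side.
- **Bystanders:** in the top view the vial changed by 1 pixel and the orange bottle by none. The jar's region changed by 17 pixels. I took that as noise and did not measure the jar again at the end.

**What did not go as planned:**
- I lifted off the knob with about 7 N still on it, because I had not eased back far enough. The lever settled near 0 rad. The jaw position was measured after that and the grip had held.
- The picture viewer refused my last view, since I had miscounted the limit. The final check is therefore from edge profiles and depth readings, not from a picture.

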